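# Lay the book on the press bed and nip it

### The job

Push the standing blue book over from near its top so that it falls flat onto the drawn-out bed of the hand press and lies inside the brass corner marks. Then push the bed fully home under the platen by its knob, and push the lever down until the platen bears firmly on the book; leave the lever down. Do it all by pushing with the fingers: do not lift or carry the book, and leave the candle holder, cup, flask and trays where they stand.

Things in the scene. Friction and masses are not known exactly. Their poses are not given: they have to be found in the camera images.
- book: Small blue bound book, 95 wide (own x) x 30 thick (own y) x 130 mm tall (own z), stiff, about 0.3 kg, standing on its tail edge at the right (-y of bed_mark) end of the bed, a cover facing the marks. Origin: centre of its foot. Pushed near its top along +y of bed_mark it tips about its lower edge without sliding; after some 30 mm at the top it falls by itself across the marks.
- book_center (a point): Centre of the book, 65 mm along the book's own z from its foot.
- bed_mark (a point): Centre of the 115 (x) x 150 mm (y) rectangle shown by four inlaid brass corner marks, on top of the press's sliding steel bed (134 x 220 mm, top 75 mm above the table); rides with the bed. x: the bed's travel, away from the robot and in under the platen; y: to the robot's left, the way the book is to fall; z up. The press's teak stand is 40 mm high, 300 mm wide along y.
- bed (a joint): Travel of the bed in m: 0 drawn out (start), 0.130 fully home at its stop, with the marks centred under the platen. Slides with about 2.5 N and stays where it is left.
- bed_knob (a point): Middle of the upright turned pale boxwood knob at the middle of the bed's front edge, 79 mm along -x of bed_mark and 33 mm above the bed's top. The knob is 24 mm in diameter here; its top is 17 mm higher, its foot 37 mm lower. Push it along +x of bed_mark from the robot's side.
- lever (a joint): Press lever angle in rad: 0 raised (start), grows as the handle is pushed down; the platen sinks 70 mm per rad. With the book lying under it, the platen meets the book at about 0.34; with nothing there the lever goes to 0.5. Moves with about 3 to 4 N at the handle, stays where it is left.
- lever_tip (a point): Centre of the dark-wood lever handle (26 mm in diameter, 72 mm long, along y of bed_mark) at the left end of the press. The lever turns about a level pin, along x of bed_mark, 265 mm to the right of this point, and starts 0.2 rad above level: this point sinks nearly straight down, about 90 mm, until the platen meets the book. Only the stand's edge lies below it.
- platen: Dark iron platen, 115 (x) x 170 (y) x 16 mm, under the press head between two columns (22 mm thick, 260 mm apart along y). The head is an iron bar 42 (x) x 290 (y) mm, 164 to 204 mm above the table; the lever's fulcrum cheeks rise to 262 mm. Origin: centre of its underside, 129 mm above the table when raised. Axes as bed_mark.
- candle: Brass candle holder with a short candle, 96 mm across the foot, 128 mm tall; leave alone. Origin: centre of its underside.
- cup: Cracked brown stoneware sake cup, 60 mm across, 45 mm tall; leave alone. Origin: centre of its underside.
- flask: Brown stoneware sake flask, 70 mm across, 135 mm tall; leave alone. Origin: centre of its underside.
- tray1: Lowest of a stack of three boxwood trays, each 160 x 120 x 28 mm; leave alone. Origin: centre of its underside.
- tray2: Middle tray of the stack; leave alone. Origin: centre of its underside.
- tray3: Top tray of the stack (stack 84 mm tall); leave alone. Origin: centre of its underside.
Not all that is in view belongs to the job. What is shaped like the book but green or pink is not meant.

How it is judged:
By the outcome, as a careful person would: the job done as asked, in the order asked, and still so for the second after the job is handed in, with the robot touching nothing.
It also fails if it takes over 51 s, if anything falls off the work surface, if the arm or the gripper's body presses on something with over 40 N, if the wrist force passes 120 N, or if a joint passes its speed limit or range.

### The arm

A 6-joint arm with a two-finger parallel gripper is mounted at the origin on the work surface. World frame = base frame: x ahead of the robot, y to its left, z up, the work surface at z = 0. Lengths are in m, angles in rad, forces in N, time in s.
With the tool pointing down it reaches from about 0.375 to 0.9 m from the base axis. Payload 3.1 kg.
Tool frame: the origin (TCP) lies midway between the tips of the shut fingers; the grasp point (between the pads) lies manip.hold_point_z behind it (manip.hold_point_z is the distance from the TCP to the grasp point, in m); z points along the fingers, y is the direction in which the jaws open and shut (so a half turn about z gives the same grasp; the last joint's range is limited). The gripper opens to 85 mm and grips with 20 to 120 N. Pads are 22 mm wide; open, the fingers measure 114 mm over their backs; the gripper's body (76 mm by 85 mm) begins 54 mm behind the grasp point. The pads swing forward as they close: fully open they stand 13 mm farther back than shut.
Start: joints at [0.95, 0.527, 1.433, -0, 1.181, -0.178], TCP at [0.268, 0.565, 0.231] pointing down, gripper open.
Joint ranges: [-3.08, 3.08], [-0.75, 2.2], [0.22, 2.44], [-1.43, 4.57], [0, 2.65], [-2.85, 2.85]. Speed limits (rad/s): [2.79, 2.79, 3.14, 3.14, 3.14, 3.14].

### API

Orientations are given as a unit quaternion [x, y, z, w].
In Python, from station import manip, snapshot, workorder, models gives the robot as it stands.
- The arm moves only by the tool jog_arm, never from a script. Its argument "commands" is a list of rows, each a list of 5 numbers: the opening in per cent of the stroke, from 0 (shut) to 100 (fully open), then the shift along the world's x, y, z in cm, then the turn about the world's z in rad. A call has 1 to 8 rows; each row shifts and turns the pose as measured when the row begins; what a row does not reach is not made up. A row lasts 1/12 s, in which the tool goes at most 41.7 mm and 7.16 degrees, less where a joint would pass 70% of its speed; a pose out of reach is approached as far as the arm can. A call with a gripper value outside its range is refused whole. The fingers move at their own pace and stop on an object; "squeeze" is the grip in N (left out, the last holds). Time passes only in rows, so rows that do not move let the fingers close. It gives the time, the measured TCP pose, the force and the opening at its end, in the units of the state.
- manip.sense(): the state, without advancing time (a new reading comes with each control period).
- snapshot(name): name is "side" or "top"; returns a dict with "image" (420x560x3 uint8, red, green, blue), "intrinsics" (3x3 intrinsics, pixels), "D" ([k1, k2, p1, p2, k3] as OpenCV has them; the pictures are not rectified), "extrinsics" (4x4, takes a point from camera to world coordinates). Camera axes: x right, y down, z forward; pixel columns grow to the right and rows downward; lengths in m; the calibration is good to about 2 mm. A picture is of the moment at which its call begins. There is no depth.
- workorder.sign_off(): hands the job in, once; it reports no verdict.
Trained networks look in a picture, given as the dict that the camera call returned (one of the last four; its "shot" number tells which), for a name from the list of things; names that differ only in an ending like _2 or _b are one class to them, and where a whole thing is asked for, a point or a joint stands for the part that bears it (a point fixed in the world has none). Each returns a list of dicts, best first, with "score" (0 to 1); they miss things now and then, are a little off and sometimes report something else, mostly with a low value. They report only what shows in the picture. A call takes as long as a camera call. They do not tell look-alikes from the thing itself.
- models.find_in(picture, name): "centre" ([x, y, z] in m, in world coordinates, good to about 4 mm: the middle of the surface that is visible of it).
- models.pinpoint(picture, name): "centre" ([x, y, z] in m, in world coordinates, good to about 4 mm: a listed point, or the origin of a listed thing).
The state is a dict: "t": time; "q": joint angles; "qd": joint speeds; "tau": joint torques, N m; "tcp_pos": TCP position; "tool_rot": TCP orientation; "force": force on the tool from outside, world axes, zero at the start; "ft_torque": the same for the moment, N m; "finger_gap": opening from 0.0 (shut) to 1.0 (fully open).
Only numpy, scipy, OpenCV 4.12 (cv2) and the standard library are available. Lean on these libraries where they do the work, as an engineer would, in place of code of your own. Each camera call takes 0.05 s, during which the arm holds its last target. There are 200 camera calls.

## Working session

There is one attempt and no reset: what is moved stays moved. The work goes in short steps, Python scripts to look and compute and a tool call to move; the robot and the scene stay as the last step left them, time stands still between calls to the robot, and variables do not carry over. Pictures are saved under pics/ and viewed, about 8 in all and at most 12, crops included, and the job is handed in when it is done.

Besides the shell and the picture viewer there is one more tool, called after "Request:" as a command line: name --pt "numbers of a row" for each row, then --argument value for the rest. jog_arm: Moves the arm, as the interface text tells. Its arguments: {"type":"object","properties":{"commands":{"type":"array","items":{"type":"array","items":{"type":"number"}}},"squeeze":{"type":"number"}},"required":["commands"]}

```bash
mkdir -p pics; cat > h.py <<'E'
from station import manip, snapshot, workorder, models
import cv2, numpy as np
def shot(cam,name=None):
    s=snapshot(cam)
    if name: cv2.imwrite(f'pics/{name}.png',s["image"][:,:,::-1])
    return s
def pix(s,p):
    T=np.linalg.inv(s["extrinsics"]); r,_=cv2.Rodrigues(T[:3,:3])
    return cv2.projectPoints(np.array(p,float).reshape(-1,1,3),r,T[:3,3],np.array(s["intrinsics"]),np.array(s["D"]))[0][:,0].round().astype(int)
E
python3 - <<'E'
from h import *
S={}
for c in("top","side"):
    s=shot(c,c+"0")
    for n in ["book","book_center","bed_mark","bed_knob","lever_tip","platen","candle","cup","flask","tray3"]:
        for d in models.pinpoint(s,n)[:3]: print(c,n,np.round(d["centre"],3),round(d["score"],2),pix(s,d["centre"])[0])
st=manip.sense();print(st["t"],st["tool_rot"],st["tcp_pos"],manip.hold_point_z)
E
```

```text
top book [ 0.53  -0.159  0.075] 0.69 [269 186]
top book [0.433 0.197 0.001] 0.64 [171 216]
top book [ 0.422 -0.433 -0.002] 0.64 [345 217]
top book_center [ 0.339 -0.254  0.062] 0.82 [297 240]
top book_center [0.429 0.196 0.064] 0.82 [168 216]
top book_center [ 0.193 -0.311  0.063] 0.61 [314 282]
top bed_mark [ 0.526 -0.081  0.075] 0.57 [247 187]
top bed_knob [ 0.449 -0.092  0.107] 0.79 [250 209]
top lever_tip [0.585 0.125 0.308] 0.7 [174 160]
top platen [ 0.651 -0.068  0.128] 0.71 [242 149]
top candle [ 0.7   -0.386 -0.   ] 0.77 [331 141]
top candle [ 0.653 -0.068  0.127] 0.72 [242 148]
top cup [ 0.525 -0.08   0.072] 0.59 [247 187]
top cup [ 0.425 -0.435  0.001] 0.53 [346 216]
top flask [ 0.559 -0.427  0.   ] 0.74 [343 179]
top tray3 [ 0.378 -0.616  0.055] 0.7 [400 228]
top tray3 [ 0.701 -0.385 -0.002] 0.48 [331 141]
side book [ 0.193 -0.31  -0.   ] 0.79 [222 322]
side book [ 0.336 -0.252  0.001] 0.75 [259 290]
side book [0.434 0.194 0.003] 0.69 [228 214]
side book_center [0.432 0.196 0.068] 0.81 [226 200]
side book_center [ 0.532 -0.166  0.142] 0.58 [299 219]
side book_center [ 0.19  -0.307  0.066] 0.58 [219 304]
side bed_mark [ 0.525 -0.084  0.074] 0.82 [284 226]
side bed_knob [ 0.444 -0.092  0.111] 0.91 [264 224]
side lever_tip [0.585 0.12  0.306] 0.55 [269 139]
side platen [ 0.652 -0.067  0.127] 0.65 [312 201]
side candle [ 0.694 -0.385  0.005] 0.65 [380 274]
side cup [ 0.43  -0.433  0.001] 0.62 [319 317]
side flask [ 0.56  -0.419  0.001] 0.58 [353 297]
side tray3 [ 0.379 -0.622  0.054] 0.68 [350 361]
1.1 [ 2.19605582e-01  9.75588739e-01 -9.07969727e-06  5.82072488e-06] [0.26776945 0.56469946 0.23131373] 0.0187
```

View pics/top0.png

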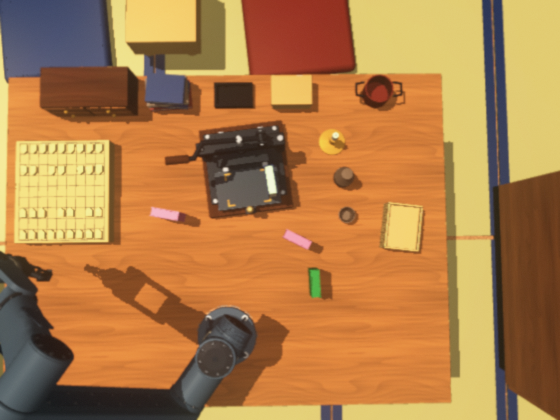

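View pics/side0.png

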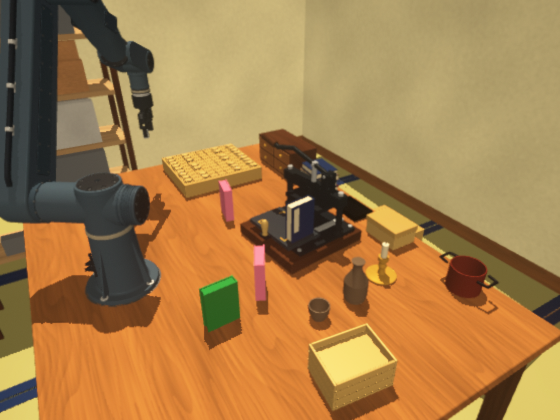

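```bash
cat > fit.py <<'E'
from h import *
import sys
M=np.array([.5255,-.0825,.075]); yaw=float(sys.argv[1]); R=np.array([[np.cos(yaw),-np.sin(yaw),0],[np.sin(yaw),np.cos(yaw),0],[0,0,1]])
L=lambda *p:M+R@np.array(p)
print('local knob',R.T@(np.array([.4465,-.092,.108])-M),'book',R.T@(np.array([.531,-.162,.075])-M),'lever',R.T@(np.array([.585,.123,.307])-M),'platen',R.T@(np.array([.652,-.0675,.128])-M))
out=[]
for c,(u,v,w,h) in dict(top=(150,110,160,120),side=(220,110,160,170)).items():
    s=shot(c); k=4 if c=="top" else 3.5
    im=cv2.resize(s["image"][v:v+h,u:u+w,::-1].copy(),None,fx=k,fy=k,interpolation=cv2.INTER_CUBIC)
    def poly(P,col):
        T=np.linalg.inv(s["extrinsics"]); r,_=cv2.Rodrigues(T[:3,:3])
        q=cv2.projectPoints(np.array(P),r,T[:3,3],np.array(s["intrinsics"]),np.array(s["D"]))[0][:,0]
        cv2.polylines(im,[((q-[u,v]+.5)*k).astype(np.int32)],True,col,1)
    rect=lambda x,y,a,b,z:[L(x+i*a/2,y+j*b/2,z) for i,j in((-1,-1),(1,-1),(1,1),(-1,1))]
    poly(rect(0,0,.115,.15,0),(0,255,255)); poly(rect(0,0,.134,.22,0),(0,255,0))
    poly(rect(0,-.08,.095,.03,.13),(255,0,255)); poly(rect(0,-.08,.095,.03,0),(255,0,255))
    poly(rect(.13,0,.042,.29,.129),(255,255,0)); poly([L(.06,.16,.23),L(.06,.235,.23)],(0,0,255))
    cv2.imwrite(f'pics/fit_{c}.png',im)
E
python3 fit.py 0.1
```

```text
local knob [-0.07955375 -0.0015657   0.033     ] book [-0.00246423 -0.07965191  0.        ] lever [0.07971851 0.19853327 0.232     ] platen [0.12736553 0.00229614 0.053     ]
```

View pics/fit_top.png

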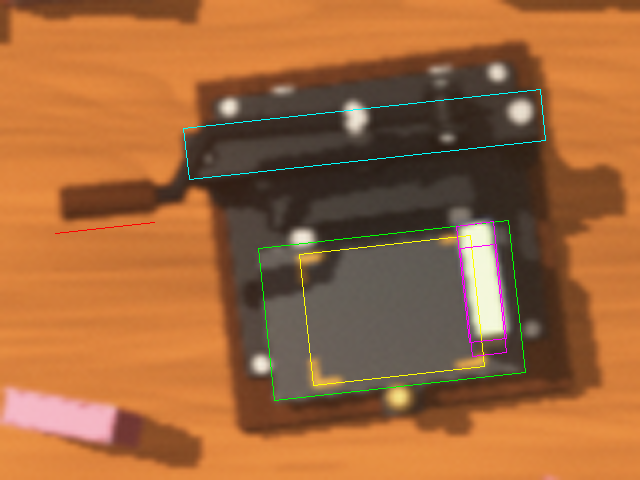

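View pics/fit_side.png

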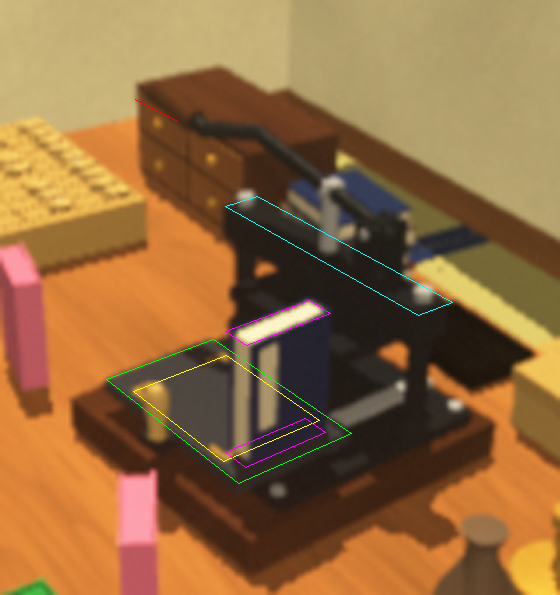

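Request:
jog_arm --pt "0 1.6 -3.7 0.3 -0.12" --pt "0 1.6 -3.7 0.3 -0.12" --pt "0 1.6 -3.7 0.3 -0.12" --pt "0 1.6 -3.7 0.3 -0.12" --pt "0 1.6 -3.7 0 -0.12" --pt "0 1.6 -3.7 0 -0.12" --pt "0 1.6 -3.7 0 -0.12" --pt "0 1.6 -3.7 0 -0.12" --squeeze 40

```text
t: 1.87
tcp_pos: [0.3959, 0.2662, 0.2444]
tool_rot: [0.656, 0.755, 0.005, 0.002]
force: [1.0, -0.3, -0.3]
finger_gap: -0.001
```

Request:
jog_arm --pt "0 0.2 -4 0 -0.04" --pt "0 0.2 -4 0 0" --pt "0 0.2 -4 0 0" --pt "0 0.2 -4 0 0" --pt "0 0.2 -4 0 0" --pt "0 0.2 -4 0 0" --pt "0 0.2 -4 0 0" --pt "0 0.2 -4 0 0"

```text
t: 2.53
tcp_pos: [0.4158, -0.0667, 0.2475]
tool_rot: [0.673, 0.74, 0.009, 0.008]
force: [0.1, -0.3, 0.2]
finger_gap: 0.0
```

Request:
jog_arm --pt "0 0.2 -4 0 0" --pt "0 0.2 -4 0 0" --pt "0 0.4 -4 0 0" --pt "0 2.5 -3 0 0" --pt "0 3 -1 0 0" --pt "0 3 0 0 0" --pt "0 0 0 0 0"

```text
t: 3.12
tcp_pos: [0.5104, -0.2461, 0.2498]
tool_rot: [0.679, 0.734, 0.009, 0.013]
force: [0.9, -0.4, -0.3]
finger_gap: 0.002
```

Request:
jog_arm --pt "0 1.3 0 -1.5 0.02" --pt "0 1.3 0.5 -1.6 0" --pt "0 0 0.5 -1.6 0" --pt "0 0 0 -1.5 0" --pt "0 0 0 0 0"

```text
t: 3.53
tcp_pos: [0.5391, -0.2375, 0.1867]
tool_rot: [0.671, 0.741, 0.009, 0.015]
force: [-1.3, 0.4, -0.2]
finger_gap: 0.001
```

```bash
python3 - <<'E'
from h import *
a=[]
for c,(u,v,w,h) in dict(top=(190,120,133,150),side=(220,130,133,150)).items():
    s=shot(c); a.append(cv2.resize(s["image"][v:v+h,u:u+w,::-1],None,fx=3,fy=4 if 0 else 3,interpolation=cv2.INTER_CUBIC))
    print(c,pix(s,manip.sense()["tcp_pos"])-[u,v])
cv2.imwrite('pics/a1.png',np.hstack(a)); print(manip.sense()["tcp_pos"])
E
```

```text
top [[103  59]]
side [[95 86]]
[ 0.54029913 -0.23846594  0.18924604]
```

View pics/a1.png

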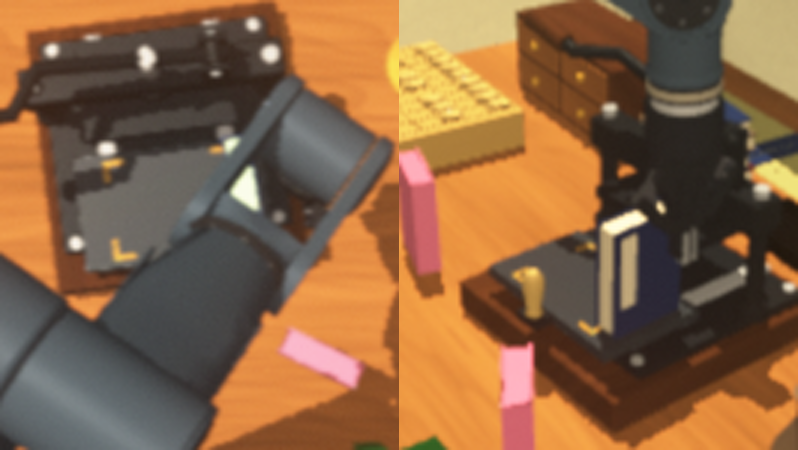

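Request:
jog_arm --pt "0 -0.25 1.2 0 0" --pt "0 -0.15 1.2 0 0" --pt "0 -0.1 1.2 0 0" --pt "0 -0.1 0.6 0 0" --pt "0 0 0.5 0 0"

```text
t: 4.05
tcp_pos: [0.5344, -0.1887, 0.194]
tool_rot: [0.672, 0.74, 0.01, 0.021]
force: [0.7, 0.2, -0.1]
finger_gap: -0.002
```

Request:
jog_arm --pt "0 -0.1 0.6 0 0" --pt "0 -0.1 0.6 0 0" --pt "0 -0.1 0.6 0 0"

```text
t: 4.3
tcp_pos: [0.5318, -0.1684, 0.1956]
tool_rot: [0.671, 0.741, 0.01, 0.023]
force: [0.0, -0.5, 0.5]
finger_gap: 0.003
```

Request:
jog_arm --pt "0 -0.1 0.7 -0.4 0" --pt "0 -0.1 0.7 -0.3 0" --pt "0 -0.1 0.7 -0.3 0" --pt "0 -0.1 0.7 -0.2 0"

```text
t: 4.63
tcp_pos: [0.5276, -0.1378, 0.1829]
tool_rot: [0.672, 0.74, 0.01, 0.023]
force: [0.4, -0.1, -0.1]
finger_gap: 0.001
```

```bash
python3 - <<'E'
from h import *
a=[]
for c,(u,v,w,h) in dict(top=(190,120,133,150),side=(220,130,133,150)).items():
    s=shot(c); a.append(cv2.resize(s["image"][v:v+h,u:u+w,::-1],None,fx=3,fy=3,interpolation=cv2.INTER_CUBIC))
    for d in models.pinpoint(s,"book_center"): print(c,np.round(d["centre"],3),d["score"])
cv2.imwrite('pics/a2.png',np.hstack(a)); print(manip.sense()["tcp_pos"],manip.sense()["force"])
E
```

```text
top [ 0.524 -0.102  0.118] 0.73
top [ 0.338 -0.252  0.06 ] 0.72
top [0.429 0.194 0.062] 0.72
top [ 0.194 -0.312  0.066] 0.63
side [0.433 0.201 0.068] 0.95
side [ 0.521 -0.086  0.095] 0.94
side [ 0.192 -0.305  0.066] 0.84
[ 0.52808713 -0.13845819  0.18340466] [-0.5658998  -1.3026347  -0.10513965]
```

View pics/a2.png

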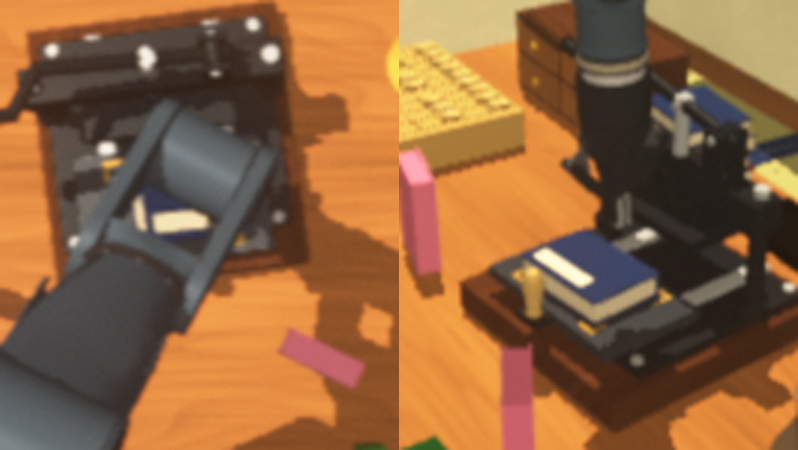

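Request:
jog_arm --pt "0 -1 0 2 0" --pt "0 -3.5 0.8 1 0" --pt "0 -3.5 0.8 0 0" --pt "0 -3.5 0.8 0 0" --pt "0 -2.5 0.8 0 0" --pt "0 0 0 0 0"

```text
t: 5.33
tcp_pos: [0.3871, -0.1089, 0.2146]
tool_rot: [0.672, 0.74, 0.01, 0.028]
force: [-0.8, -0.2, -0.4]
finger_gap: 0.0
```

```bash
python3 - <<'E'
from h import *
a=[]
for c,(u,v,w,h) in dict(top=(190,120,133,150),side=(220,130,133,150)).items():
    s=shot(c); a.append(cv2.resize(s["image"][v:v+h,u:u+w,::-1],None,fx=3,fy=3,interpolation=cv2.INTER_CUBIC))
    for n in ["book_center","bed_mark","bed_knob"]:
      for d in models.pinpoint(s,n)[:3]: print(c,n,np.round(d["centre"],3),round(d["score"],2))
cv2.imwrite('pics/a3.png',np.hstack(a)); print(manip.sense()["tcp_pos"],manip.sense()["tool_rot"])
E
```

```text
top book_center [0.427 0.194 0.063] 0.83
top book_center [ 0.342 -0.253  0.062] 0.71
top book_center [ 0.521 -0.084  0.086] 0.69
top bed_mark [ 0.524 -0.08   0.075] 0.75
top bed_knob [ 0.445 -0.093  0.11 ] 0.87
top bed_knob [ 0.38 -0.62  0.06] 0.35
side book_center [ 0.517 -0.086  0.089] 0.87
side book_center [ 0.195 -0.306  0.066] 0.62
side book_center [0.432 0.198 0.068] 0.57
side bed_knob [ 0.444 -0.089  0.109] 0.63
side bed_knob [ 0.694 -0.386  0.004] 0.29
[ 0.39383685 -0.11211351  0.21505471] [0.67117189 0.74056289 0.01131067 0.03109613]
```

View pics/a3.png

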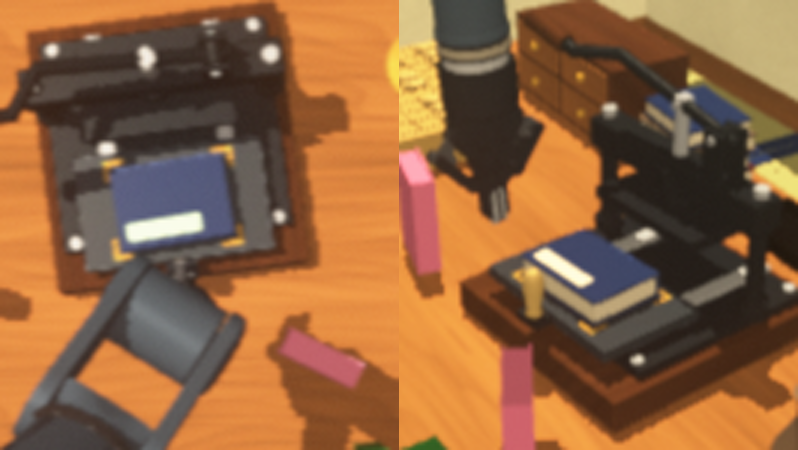

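Request:
jog_arm --pt "0 -0.5 0.6 -2.5 0.02" --pt "0 -0.2 0.5 -2.5 0" --pt "0 0 0.3 -2.5 0" --pt "0 0 0 -2.5 0" --pt "0 0 0 -1.5 0" --pt "0 0 0 0 0"

```text
t: 6.23
tcp_pos: [0.3944, -0.1013, 0.0972]
tool_rot: [0.662, 0.748, 0.013, 0.038]
force: [-0.6, 0.6, -0.1]
finger_gap: 0.002
```

Request:
jog_arm --pt "0 0.8 0.25 -0.2 0" --pt "0 0.8 0.25 -0.1 0" --pt "0 0.8 0.2 -0.1 0" --pt "0 0.8 0.1 -0.1 0" --pt "0 0.8 0.08 -0.1 0" --pt "0 0.8 0.08 -0.1 0"

```text
t: 6.73
tcp_pos: [0.4463, -0.0906, 0.0918]
tool_rot: [0.662, 0.748, 0.012, 0.037]
force: [-3.1, -0.5, 2.5]
finger_gap: -0.001
```

Request:
jog_arm --pt "0 1 0.1 0 0" --pt "0 1 0.1 0 0" --pt "0 1 0.1 0 0" --pt "0 1 0.1 0 0" --pt "0 1 0.1 0 0" --pt "0 1 0.1 0 0" --pt "0 1 0.1 0 0"

```text
t: 7.32
tcp_pos: [0.5195, -0.0816, 0.0923]
tool_rot: [0.661, 0.749, 0.01, 0.034]
force: [-3.5, -1.6, -0.3]
finger_gap: 0.0
```

Request:
jog_arm --pt "0 0.8 0.08 0 0" --pt "0 0.6 0.06 0 0" --pt "0 0.6 0.06 0 0" --pt "0 0.5 0.05 0 0"

```text
t: 7.65
tcp_pos: [0.5479, -0.0783, 0.0923]
tool_rot: [0.661, 0.75, 0.01, 0.034]
force: [-2.7, -0.7, -0.7]
finger_gap: 0.0
```

Request:
jog_arm --pt "0 0.4 0.04 0 0" --pt "0 0.4 0.04 0 0" --pt "0 0.4 0.04 0 0"

```text
t: 7.9
tcp_pos: [0.5498, -0.0776, 0.092]
tool_rot: [0.659, 0.752, 0.001, 0.024]
force: [-12.1, -5.7, 8.6]
finger_gap: 0.001
```

Request:
jog_arm --pt "0 0.6 0.06 0 0" --pt "0 0.4 0.04 0 0"

```text
t: 8.07
tcp_pos: [0.5492, -0.0776, 0.0923]
tool_rot: [0.658, 0.753, -0.007, 0.015]
force: [-8.3, -4.3, 5.4]
finger_gap: 0.001
```

Request:
jog_arm --pt "0 -2 -0.2 0 0" --pt "0 -3.5 0 1.5 0" --pt "0 -3.5 0.5 3 0" --pt "0 -3.0 2 3 0" --pt "0 0 4 3 0" --pt "0 0 4 3 0" --pt "0 0 4 3 0" --pt "0 0 4 3 0"

```text
t: 8.73
tcp_pos: [0.4364, 0.0736, 0.2663]
tool_rot: [0.665, 0.747, -0.002, 0.021]
force: [1.0, -0.3, -0.3]
finger_gap: 0.002
```

```bash
python3 - <<'E'
from h import *
a=[]
for c,(u,v,w,h) in dict(top=(150,110,160,130),side=(220,110,160,130)).items():
    s=shot(c); a.append(cv2.resize(s["image"][v:v+h,u:u+w,::-1],None,fx=2.5,fy=2.5,interpolation=cv2.INTER_CUBIC))
    for n in ["book_center","bed_mark","bed_knob","lever_tip"]:
      for d in models.pinpoint(s,n)[:3]: print(c,n,np.round(d["centre"],3),round(d["score"],2))
cv2.imwrite('pics/a4.png',np.hstack(a)); print(manip.sense()["tcp_pos"],manip.sense()["tool_rot"])
E
```

```text
top book_center [ 0.195 -0.312  0.065] 0.9
top book_center [ 0.341 -0.252  0.064] 0.81
top bed_mark [ 0.379 -0.621  0.058] 0.25
top bed_knob [ 0.575 -0.076  0.109] 0.74
side book_center [ 0.192 -0.307  0.064] 0.82
side book_center [ 0.648 -0.067  0.09 ] 0.81
side book_center [0.431 0.201 0.07 ] 0.79
side bed_mark [ 0.653 -0.066  0.074] 0.91
side lever_tip [0.588 0.121 0.304] 0.59
[0.43538754 0.07109436 0.26305104] [ 0.66490668  0.74668065 -0.00475945  0.01855983]
```

View pics/a4.png

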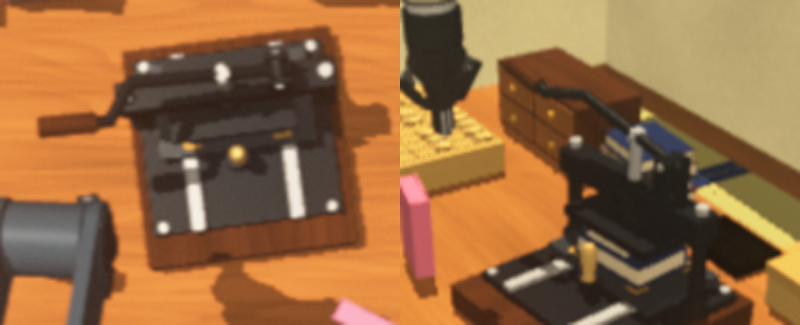

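Request:
jog_arm --pt "0 0 1 4 0" --pt "0 1 1 4 0" --pt "0 3.5 1 1.5 0" --pt "0 3.5 1 0 0" --pt "0 3.5 1 0 0" --pt "0 3 0 0 0" --pt "0 0 0 0 0"

```text
t: 9.82
tcp_pos: [0.5822, 0.1173, 0.3572]
tool_rot: [0.67, 0.742, -0.009, 0.013]
force: [-0.2, 0.2, 0.2]
finger_gap: 0.006
```

Request:
jog_arm --pt "0 0.4 0.1 -1.2 0" --pt "0 0 0 -1.2 0" --pt "0 0 0 -1 0" --pt "0 0 0 -1 0" --pt "0 0 0 -1 0"

```text
t: 10.23
tcp_pos: [0.5894, 0.115, 0.2989]
tool_rot: [0.672, 0.74, -0.008, 0.012]
force: [0.5, 1.1, 3.1]
finger_gap: 0.001
```

Request:
jog_arm --pt "0 -0.15 0.1 -1 0" --pt "0 0 0 -1 0" --pt "0 0 0 -1 0" --pt "0 0 0 -1 0" --pt "0 0 0 -0.8 0"

```text
t: 10.65
tcp_pos: [0.5882, 0.1167, 0.2483]
tool_rot: [0.673, 0.739, -0.005, 0.013]
force: [0.8, 0.4, 2.8]
finger_gap: -0.0
```

Request:
jog_arm --pt "0 0 0 -0.8 0" --pt "0 0 0 -0.6 0" --pt "0 0 0 -0.5 0"

```text
t: 10.9
tcp_pos: [0.5884, 0.1157, 0.2274]
tool_rot: [0.673, 0.739, -0.006, 0.014]
force: [-4.1, 1.3, 29.4]
finger_gap: -0.001
```

Request:
jog_arm --pt "0 0 0 -0.5 0" --pt "0 0 0 -0.5 0"

```text
t: 11.07
tcp_pos: [0.5887, 0.1157, 0.2271]
tool_rot: [0.673, 0.74, -0.005, 0.015]
force: [-10.0, 1.3, 32.8]
finger_gap: -0.004
```

Request:
jog_arm --pt "0 0 0 1.5 0" --pt "0 -0.5 0.5 3 0" --pt "0 -3 1 3 0" --pt "0 -3.5 1 1 0" --pt "0 -3.5 1 0 0" --pt "0 -3.5 1 0 0" --pt "0 -1 3 0 0" --pt "0 0 0 0 0"

```text
t: 11.73
tcp_pos: [0.4312, 0.187, 0.3125]
tool_rot: [0.675, 0.738, -0.009, 0.016]
force: [0.4, -0.5, -0.0]
finger_gap: 0.003
```

```bash
python3 - <<'E'
from h import *
a=[]
for c,(u,v,w,h) in dict(top=(150,110,160,130),side=(220,110,160,130)).items():
    s=shot(c); a.append(cv2.resize(s["image"][v:v+h,u:u+w,::-1],None,fx=2.5,fy=2.5,interpolation=cv2.INTER_CUBIC))
    for n in ["book_center","bed_mark","bed_knob","lever_tip","platen","candle","cup","flask","tray3"]:
      for d in models.pinpoint(s,n)[:2]: print(c,n,np.round(d["centre"],3),round(d["score"],2))
cv2.imwrite('pics/a5.png',np.hstack(a)); print(manip.sense()["tcp_pos"],manip.sense()["force"])
E
```

```text
top book_center [0.427 0.197 0.062] 0.7
top book_center [ 0.193 -0.312  0.065] 0.62
top bed_knob [ 0.574 -0.078  0.106] 0.91
top bed_knob [ 0.702 -0.386 -0.   ] 0.56
top lever_tip [0.586 0.126 0.217] 0.61
top platen [ 0.651 -0.066  0.103] 0.97
top platen [ 0.427 -0.432  0.   ] 0.19
top candle [ 0.701 -0.386  0.001] 0.64
top cup [ 0.699 -0.388 -0.002] 0.69
top cup [ 0.425 -0.433  0.002] 0.5
top flask [ 0.558 -0.422 -0.004] 0.83
top flask [ 0.702 -0.386 -0.   ] 0.41
top tray3 [ 0.38  -0.617  0.058] 0.95
side book_center [ 0.19  -0.309  0.065] 0.76
side book_center [0.432 0.201 0.066] 0.6
side bed_mark [ 0.65  -0.066  0.074] 0.8
side bed_knob [ 0.573 -0.076  0.114] 0.9
side lever_tip [0.586 0.124 0.213] 0.8
side platen [ 0.654 -0.066  0.104] 0.94
side candle [ 0.694 -0.387  0.001] 0.65
side candle [ 0.379 -0.619  0.055] 0.51
side cup [ 0.428 -0.431  0.007] 0.96
side flask [ 0.557 -0.421  0.   ] 0.85
side tray3 [ 0.381 -0.621  0.055] 0.85
[0.4346943  0.18437328 0.31270042] [-0.8902345   1.26769805 -0.2810369 ]
```

View pics/a5.png

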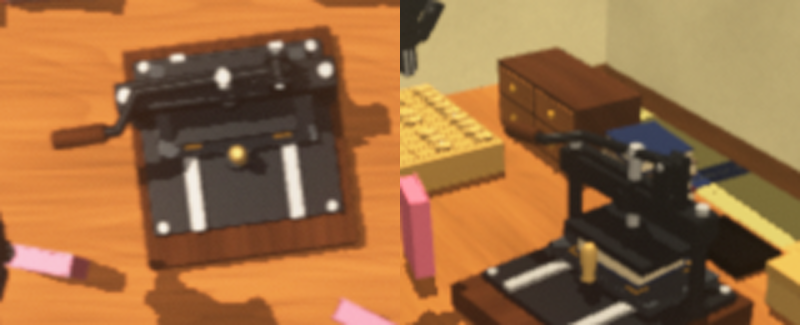

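Lever is down (tip sank about 91 mm), the platen underside is at about 104–105 mm (book top), the knob is 129 mm along, and nothing else has moved.

```bash
python3 -c "
from station import workorder; print(workorder.sign_off())"
```

```text
the job is handed in; nothing more can be done
None
```

The job is done and handed in at about 12 s on the robot's clock, out of the 51 s allowed. No verdict is reported.

- **Book:** I tipped the blue book from near its top with the shut fingers. It fell flat inside the brass corner marks, with its centre a few millimetres from theirs, checked from above before moving the bed.
- **Bed:** I pushed it home by the knob until it met its stop, at about 12 N. The knob had then moved about 130 mm.
- **Lever:** I pushed it down until the platen bore on the book, with about 33 N at the handle. After I backed off, the handle stayed about 91 mm lower. The platen underside measured 103–104 mm above the table, against 105 mm for the top of the book.
- **Left alone:** The candle holder, cup, flask and trays measured within a few millimetres of their first positions, which is the networks' accuracy. The gripper was clear of everything when I handed in.

No check failed. In the last pictures the networks no longer found the book itself, which is hidden under the platen. Its final place rests on the side-camera reading after the bed was home (centre about 4–5 mm from the marks' centre) and on its page edge showing there. The tool leaned a few degrees off vertical during the pushes, without effect.

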